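Check the clamped frame corner with the square

ROBOT

A 6-joint arm with a two-finger parallel gripper is mounted at the origin on the work surface. World frame = base frame: x ahead of the robot, y to its left, z up, the work surface at z = 0. Lengths are in m, angles in rad, forces in N, time in s.
With the tool pointing down it reaches from about 0.325 to 0.775 m from the base axis. Payload 5.5 kg.
Tool frame: the origin (TCP) lies between the finger pads; the fingertips stand 8 mm ahead of it and the grasp point (between the pads) lies 11 mm behind it (tcp_to_tips is the distance from the TCP to the fingertips, in m); z points along the fingers, y is the line along which they close (so a half turn about z gives the same grasp; the last joint's range is limited). The gripper opens to 88 mm and grips with 3 to 60 N. Pads are 20 mm wide; open, the fingers measure 115 mm over their backs; the gripper's body (75 mm by 178 mm) begins 61 mm behind the grasp point.
Start: joints at [1.067, 0.091, 1.231, -0, 1.82, -0.057], TCP at [0.259, 0.541, 0.231] pointing down, gripper open.
Joint ranges: [-2.87, 2.87], [-0.86, 2.18], [0.17, 2.46], [-1.51, 4.65], [0.06, 2.69], [-2.65, 2.65]. Speed limits (rad/s): [2.57, 2.57, 3.01, 3.14, 3.14, 3.14].

INTERFACE

Orientations are given as a unit quaternion [w, x, y, z].
In Python, from bench import * gives the robot as it stands. Calls block until the motion is done:
- move_to(position, orientation): joint-space move of the TCP to a pose.
- move_l(position, speed=0.15, orientation=None): straight line of the TCP; orientation=None keeps the orientation; speed is the mean speed in m/s.
- movej(angles): joint-space move.
- gripper_open() and close(): open the fingers fully, or close them until they stop; the grip force is fixed at half the most.
- hold(seconds).
- inverse_kinematics(position, orientation): joint angles nearest the present ones, or None.
- state(): the state.
- get_image(name): name is "scene" or "top" or "wrist"; returns a dict with "frame" (420x560x3 uint8, blue, green, red), "depth" (420x560 float32, m along the optical axis (not along the pixel's ray), 0 where there is no reading), "camera_matrix" (3x3 intrinsics, pixels), "view" (4x4, takes a point from world to camera coordinates). Camera axes: x right, y up, looking along -z (the intrinsics and any distortion apply to the point x, -y, -z); pixel columns grow to the right and rows downward; lengths in m; the calibration is good to about 2 mm. A picture is of the moment at which its call begins.
A pose or a line that the arm cannot do raises IKError and nothing moves.
- job_done(): hands the job in; it is judged then, once.
The state is a dict: "time": time; "joint_pos": joint angles; "dq": joint speeds; "joint_torque": joint torques, N m; "ee_pos": TCP position; "ee_rot": TCP orientation; "ft_force": force on the tool from outside, world axes, zero at the start; "moment": the same for the moment, N m; "finger_gap": finger opening in m; "finger_force": force on a finger pad.
Only numpy, scipy, OpenCV 4.12 (cv2) and the standard library are available. Lean on these libraries where they do the work, as an engineer would, in place of code of your own. Each camera call takes 0.05 s, during which the arm holds its last target. There are 200 camera calls.

TASK

Check the corner of the wooden frame clamped to the bench: pick up the right-angled checking square with the red grip, leaving the mitre gauge with the blue grip where it is, and lay the square's corner into the inside corner of the frame. Keeping hold of it, press it against both inner faces at once for about a second, then let go and leave it lying flat on the bench, flush in the corner.

Things in the scene. Friction and masses are not known exactly. Their poses are not given: they have to be found in the camera images.
- square_grip (a point): Middle of the red grip bar of the loose checking square (0.17 to 0.35 kg), 44 mm above the square's underside. The bar is 50 mm long, 16 mm wide and spans 18 to 70 mm above the underside; its long side lies along the diagonal from the square's right-angle corner to the middle of its brace. Axes: x and y along the two legs, away from the right-angle corner; z up.
- square_apex (a point): Right-angle corner of the checking square, where its two outer checking edges would meet, on the underside (the tip itself is notched 8 mm to clear glue). It lies at x = -45, y = -45 mm from the red grip's point. Same axes.
- square: Checking square, lying flat: an open triangle of bare aluminium 18 mm thick, two legs 110 mm long and 28 mm wide at a right angle, a brace across, the red grip on top. Origin on the underside, 44 mm below the red grip's point; same axes. The outer edges of the legs (checking edges) are the lines x = -45 mm and y = -45 mm.
- rail_a: Pale rail of the wooden frame corner, fixed, 40 mm wide, 28 mm high. Origin: inside corner of the frame at bench level. x runs 150 mm along this rail's inner face (plane y = 0), y along the other rail's, both away from the corner; z up. The open inside (x, y above 0) faces roughly the robot. The square fits with its axes along these; held up to 8 mm off the bench it still meets the faces.
- rail_b: Darker rail of the frame corner, fixed, 40 mm wide, 28 mm high, 150 mm long. Same origin and axes as the pale rail; its inner face is the plane x = 0. Outside each rail, near its free end, stands a red clamp block 38 mm high.
- mitre_grip (a point): Mitre gauge, loose, not to be disturbed: a straight aluminium bar 130 x 26 x 18 mm with a second bar at 45 degrees to it and an upright blue grip of the red grip's size. This point is the middle of the blue grip, 44 mm above the bench; x along the straight bar.
Things that resemble listed ones, but are neither listed nor needed, are in the scene too. What is shaped like the square but purple is not meant.

How it is judged:
By the outcome, as a careful person would: the job done as asked, in the order asked, and still so for the second after the job is handed in, with the robot touching nothing.
It also fails if it takes over 45 s, if anything falls off the work surface, if the arm or the gripper's body presses on something with over 40 N, if the wrist force passes 120 N, or if a joint passes its speed limit or range.

## Working session

There is one attempt and no reset: what is moved stays moved. The work goes in short steps, each a Python script; the robot and the scene stay as the last script left them, time stands still between calls to the robot, and variables do not carry over. Pictures are saved under pics/ and viewed, at most 10 in all, crops included, and the job is handed in when it is done.

```bash
mkdir -p pics; ls
python3 - <<'E'
from bench import *
import cv2,numpy as np,pickle
d={n:get_image(n) for n in("top","scene")}
pickle.dump(d,open("im0.pkl","wb"))
for n in d: cv2.imwrite(f"pics/{n}0.png",d[n]["frame"])
print(d["top"]["camera_matrix"],d["top"]["view"],d["top"].keys())
s=state();print(s["ee_pos"],s["ee_rot"],s["time"],s["finger_gap"])
E
```

```text
pics
[[388.91580632   0.         277.99975811]
 [  0.         388.91580632 216.1670102 ]
 [  0.           0.           1.        ]] [[ 7.27876391e-04 -9.98959639e-01  4.55972522e-02 -5.64759822e-02]
 [ 9.86176348e-01  8.27242547e-03  1.65492531e-01 -5.10783651e-01]
 [-1.65697559e-01  4.48464735e-02  9.85156390e-01 -8.61057569e-01]
 [ 0.00000000e+00  0.00000000e+00  0.00000000e+00  1.00000000e+00]] dict_keys(['frame', 'depth', 'camera_matrix', 'view'])
[0.25914762 0.54088349 0.22962755] [-2.33315900e-04  2.21560884e-01  9.75146156e-01 -8.32969925e-04] 0.1 0.08815004437614124
```

View pics/top0.png

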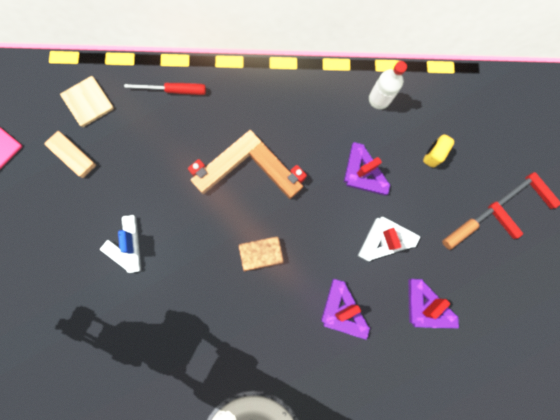

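View pics/scene0.png

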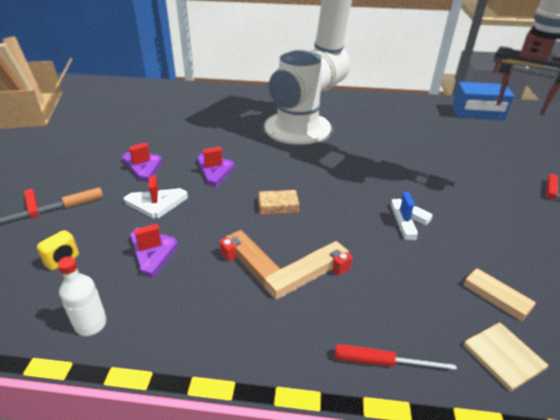

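The red-grip candidates in the top image are purple triangles at (368,168), (347,310) and (435,305), and a bare aluminium triangle at (390,240). Loose red bars at about (507,220) and (545,190) are only tool handles. The aluminium triangle fits. The mitre gauge with the blue grip is at (122,243). The frame's inside corner is near (252,147), opening towards the robot, with a cork block near (262,253). I'll confirm the square in an enlarged crop and measure it.

```bash
cat > h.py <<'E'
import numpy as np,cv2
def world(im):
    K=im["camera_matrix"];D=im["depth"];h,w=D.shape
    u,v=np.meshgrid(np.arange(w),np.arange(h))
    c=np.stack([(u-K[0,2])/K[0,0]*D,-(v-K[1,2])/K[1,1]*D,-D,np.ones_like(D)],-1)
    return (c@np.linalg.inv(im["view"]).T)[...,:3]
def proj(im,P):
    P=np.atleast_2d(P);c=np.c_[P,np.ones(len(P))]@im["view"].T;K=im["camera_matrix"]
    return np.c_[K[0,2]+K[0,0]*c[:,0]/-c[:,2],K[1,2]-K[1,1]*c[:,1]/-c[:,2]]
E
python3 - <<'E'
from h import *;import pickle
d=pickle.load(open("im0.pkl","rb"));im=d["top"];f=im["frame"];W=world(im)
A=cv2.resize(f[205:275,345:435],None,fx=5,fy=5,interpolation=cv2.INTER_CUBIC)
B=cv2.resize(f[125:205,180:315],None,fx=2.6,fy=2.6,interpolation=cv2.INTER_CUBIC)
c=np.zeros((350,801,3),np.uint8);c[:,:450]=A;c[:208,450:450+351]=B;cv2.imwrite("pics/c1.png",c[:,:800])
hsv=cv2.cvtColor(f,cv2.COLOR_BGR2HSV)
def info(n,m):
    p=W[m];p=p[np.isfinite(p).all(1)&(im["depth"][m]>0)]
    print(n,len(p),p.mean(0).round(4),np.percentile(p[:,2],[5,50,95]).round(4))
m=np.zeros(f.shape[:2],bool);m[205:275,345:435]=1
info("alu",m&(hsv[...,1]<60)&(hsv[...,2]>130));info("red",m&(hsv[...,1]>150)&(hsv[...,2]>100))
b=np.zeros_like(m);b[225:255,110:132]=1
info("blue",b&(hsv[...,1]>150)&(hsv[...,2]>60))
r=np.zeros_like(m);r[125:205,185:310]=1
info("rails",r&(hsv[...,0]<30)&(hsv[...,0]>8)&(hsv[...,1]>60)&(hsv[...,2]>90))
print("bench z",np.median(W[280:300,200:300,2]), W[200,230])
E
```

```text
alu 1374 [ 0.4616 -0.3144  0.015 ] [-0.0007  0.0171  0.0205]
red 208 [ 0.4577 -0.3139  0.062 ] [0.0397 0.0673 0.0709]
blue 217 [0.4489 0.2863 0.06  ] [0.0351 0.0675 0.0715]
rails 2043 [0.6292 0.0112 0.0224] [-0.0008  0.0269  0.03  ]
bench z -0.000360451189302502 [5.57466614e-01 6.13128114e-02 1.70675693e-04]
```

View pics/c1.png

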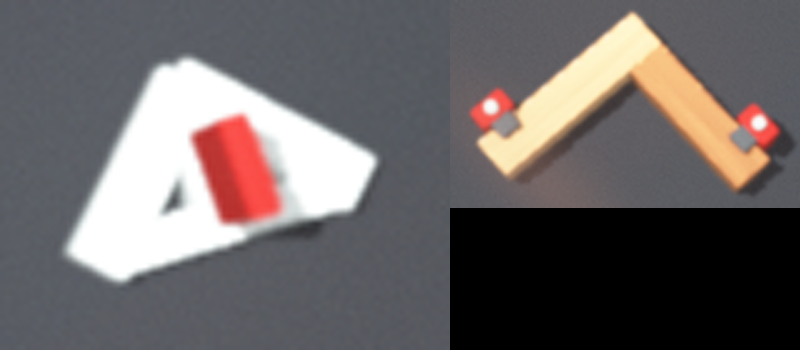

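The crop confirms it. The aluminium square's apex (notched tip) is at about pixel (379,217), with legs to about (420,236) and (358,255). The frame opens towards the robot, with the pale rail on the left and the dark rail on the right. I'll fit the edges on the planes at their known heights.

```bash
cat >> h.py <<'E'
def rect(im,z,x0,x1,y0,y1,s=2000):
    """orthophoto of plane z; pixel (c,r) <-> world x=x0+r/s, y=y0+c/s"""
    q=np.float32([[x0,y0,z],[x1,y0,z],[x1,y1,z],[x0,y1,z]])
    dst=np.float32([[(p[1]-y0)*s,(p[0]-x0)*s] for p in q])
    H=cv2.getPerspectiveTransform(proj(im,q).astype(np.float32),dst)
    return cv2.warpPerspective(im["frame"],H,(int((y1-y0)*s),int((x1-x0)*s)),flags=cv2.INTER_CUBIC)
def edge(im,z,a,b,rng=.008,sgn=1):
    """fit line to strongest bright->dark edge going to the right-hand... outward normal n (sgn picks side)"""
    a,b=np.array(a),np.array(b);t=(b-a)/np.linalg.norm(b-a);n=sgn*np.array([-t[1],t[0]])
    o=np.linspace(-rng,rng,65);P=[]
    g=cv2.GaussianBlur(im["frame"].max(2).astype(np.float32),(0,0),.6)
    for k in np.linspace(.1,.9,40):
        q=a+k*(b-a)+o[:,None]*n
        uv=proj(im,np.c_[q,np.full(65,z)]).astype(np.float32)
        p=cv2.remap(g,uv[:,:1].copy(),uv[:,1:].copy(),cv2.INTER_LINEAR).ravel()
        e=np.clip(-np.gradient(p),0,None);i=e.argmax();sl=slice(max(i-10,0),i+11)
        P.append(a+k*(b-a)+n*(e[sl]@o[sl]/e[sl].sum()))
    P=np.float32(P);l=cv2.fitLine(P,cv2.DIST_HUBER,0,.001,.001).ravel()
    d=l[:2]*np.sign(l[:2]@t);r=(P-l[2:])@np.array([-d[1],d[0]])
    return l[2:].astype(float),d.astype(float),np.median(abs(r))
def meet(A,B):
    k=np.linalg.solve(np.c_[A[1],-B[1]],B[0]-A[0]);return A[0]+k[0]*A[1]
def onplane(im,uv,z):
    q=np.linalg.inv(im["view"]);K=im["camera_matrix"]
    r=q[:3,:3]@[(uv[0]-K[0,2])/K[0,0],-(uv[1]-K[1,2])/K[1,1],-1];c=q[:3,3]
    return (c+r*(z-c[2])/r[2])[:2]
def corner(im,z,ap,ex,ey,sx,sy,n=2,**k):
    """edges apex->ex (x leg), apex->ey; iterate"""
    for _ in range(n):
        X=edge(im,z,ap,ex,sgn=sx,**k);Y=edge(im,z,ap,ey,sgn=sy,**k);c=meet(X,Y)
        ex=c+X[1]*np.linalg.norm(ex-ap);ey=c+Y[1]*np.linalg.norm(ey-ap);ap=c
    ax=np.arctan2(X[1][1],X[1][0]);ay=np.arctan2(Y[1][1],Y[1][0])-np.pi/2
    return c,np.degrees(ax),np.degrees(ay)%360-(360 if np.degrees(ay)%360>180 else 0),X[2],Y[2]
E
python3 - <<'E'
from h import *;import pickle
im=pickle.load(open("im0.pkl","rb"))["top"]
cr=lambda x,y:(345+x/5-.4,205+y/5-.4)
ap=onplane(im,cr(172,48),.018);ex=onplane(im,cr(65,250),.018);ey=onplane(im,cr(375,155),.018)
print("legs mm",np.linalg.norm(ex-ap)*1e3,np.linalg.norm(ey-ap)*1e3)
# outward normal of x leg is -y side: t rotated -90 -> sgn -1 ; of y leg is -x side: rotated +90
S=corner(im,.018,ap,ex,ey,-1,1);print("square",S)
a=np.radians(S[1:3]).mean();R=np.array([[np.cos(a),-np.sin(a)],[np.sin(a),np.cos(a)]])
g=S[0]+R@[.045,.045];print("grip",g)
f=lambda x,y:(180+(x-450)/2.6-.3,125+y/2.6-.3)
ap=onplane(im,f(634,76),.028);ex=onplane(im,f(508,176),.028);ey=onplane(im,f(738,190),.028)
print("rails mm",np.linalg.norm(ex-ap)*1e3,np.linalg.norm(ey-ap)*1e3)
# rail wood bright lies at -y side of x face: bright->dark normal is +y
F=corner(im,.028,ap,ex,ey,1,-1,rng=.006);print("frame",F)
W=world(im);hsv=cv2.cvtColor(im["frame"],cv2.COLOR_BGR2HSV)
m=(hsv[...,1]>150)&(W[...,2]>.066)&(W[...,2]<.074)&(np.hypot(W[...,0]-g[0],W[...,1]-g[1])<.05)
rr=cv2.minAreaRect((W[m][:,:2]*1e3).astype(np.float32));print("red top",W[m].mean(0),rr)
E
```

```text
legs mm 112.69976443725562 109.95278472402248
square (array([ 0.52387712, -0.29758388]), np.float64(152.0902078861102), np.float64(152.2355152071096), np.float64(0.00032698588099755455), np.float64(0.00027707059408221824))
grip [ 0.46307139 -0.31636321]
rails mm 149.18167866331757 144.76857715746652
frame (array([0.66914377, 0.01685257]), np.float64(132.22291813107745), np.float64(132.42547342250458), np.float64(0.0002702423110454433), np.float64(0.0004696134142940789))
red top [ 0.45870953 -0.31634578  0.0691519 ] ((458.6531677246094, -316.3056640625), (44.156734466552734, 14.85241985321045), 17.223901748657227)
```

Fits agree with the given sizes: both corners are right angles to 0.2°, and the leg and rail lengths are right. Next I'll move above the grip and check with the wrist camera.

```bash
cat >> h.py <<'E'
def quat(deg):
    a=np.radians(deg)/2;return [0.,float(np.cos(a)),float(np.sin(a)),0.]
E
python3 - <<'E'
from bench import *;from h import *;import pickle
s=state()
move_to([.463,-.316,.20],quat(17.15))
im=get_image("wrist");pickle.dump(im,open("w1.pkl","wb"));v=im["frame"].copy()
S=np.array([.52388,-.29758]);a=np.radians(152.15);R=np.array([[np.cos(a),-np.sin(a)],[np.sin(a),np.cos(a)]])
for p in([0,0],[.11,0],[0,.11]):
    u=proj(im,np.r_[S+R@p,.018])[0];print(u);cv2.circle(v,tuple(int(round(x)) for x in u),4,(0,255,0),1)
for p in([-.025,-.008],[.025,-.008],[-.025,.008],[.025,.008]):
    b=a+np.pi/4;Rb=np.array([[np.cos(b),-np.sin(b)],[np.sin(b),np.cos(b)]])
    u=proj(im,np.r_[S+R@[.045,.045]+Rb@p,.070])[0];cv2.circle(v,tuple(int(round(x)) for x in u),4,(255,0,0),1)
cv2.imwrite("pics/w1.png",v);s=state();print(s["time"],s["joint_pos"],s["ee_pos"],s["ft_force"])
E
```

```text
[276.6886423  126.36652539]
[202.69244425 202.30144123]
[350.56573939 202.47143975]
3.2417 [-6.58417538e-01 -1.93359535e-02  1.39779021e+00  1.27148452e-04
  1.76305695e+00  6.11874857e-01] [ 0.46341021 -0.31544182  0.20003517] [-0.20240873  0.37876138  0.06696707]
```

View pics/w1.png

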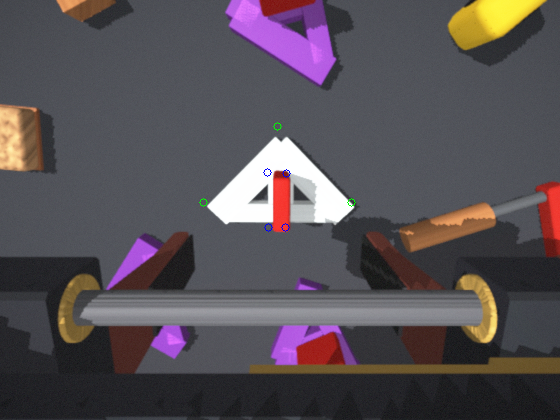

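The wrist view shows the square upright, with its bar along the image column. The edges lie about 4 px right of and 5 px below my prediction, so a few mm of calibration disagreement. I'll refit from the wrist image (lower down) and the scene camera, then grasp.

Run:
```python
from bench import *;from h import *;import pickle
im=pickle.load(open("im0.pkl","rb"))["scene"]
S=np.array([.52388,-.29758]);a=np.radians(152.15)
x=np.array([np.cos(a),np.sin(a)]);y=np.array([-x[1],x[0]])
print("scene sq",corner(im,.018,S,S+.11*x,S+.11*y,-1,1,rng=.007))
w=pickle.load(open("w1.pkl","rb"));print("wrist hi",corner(w,.018,S,S+.11*x,S+.11*y,-1,1,rng=.01))
move_l([.463,-.316,.14],.12);hold(.2)
w=get_image("wrist");pickle.dump(w,open("w2.pkl","wb"))
print("wrist lo",corner(w,.018,S,S+.11*x,S+.11*y,-1,1,rng=.01))
F=np.array([.66914,.01685]);a=np.radians(132.3);x=np.array([np.cos(a),np.sin(a)]);y=np.array([-x[1],x[0]])
print("scene fr",corner(im,.028,F,F+.14*x,F+.14*y,1,-1,rng=.007))
cv2.imwrite("pics/w2.png",w["frame"]);s=state();print(s["time"],s["ee_pos"],s["ft_force"])
```

```text
scene sq (array([ 0.52787568, -0.30023834]), np.float64(150.26911857624566), np.float64(151.9707984888333), np.float64(0.0010331281500355338), np.float64(0.0002351215588385358))
wrist hi (array([ 0.5216875 , -0.30240144]), np.float64(151.99158838779957), np.float64(151.92356069476563), np.float64(1.516427660286368e-05), np.float64(3.638639963465806e-05))
wrist lo (array([ 0.52147305, -0.30254207]), np.float64(151.94190959661128), np.float64(151.93558303298542), np.float64(2.1391172494666932e-05), np.float64(3.337319731055999e-05))
scene fr (array([0.67374183, 0.01449096]), np.float64(132.6674325894696), np.float64(132.40927989342126), np.float64(0.0004012738173366781), np.float64(0.00020611949350346492))
4.1417 [ 0.46336804 -0.31627083  0.14103815] [ 0.09668503 -0.15199336 -0.45090606]
```

The wrist fits at two heights agree to 0.3 mm. I'll use them to grasp, lift, and look at the held square and the frame together.

Run:
```python
from bench import *;from h import *;import pickle
move_to([.4606,-.3211,.12],quat(16.94))
move_l([.4606,-.3211,.041],.1)
close();hold(.2);s=state();print(s["time"],s["finger_gap"],s["finger_force"],s["ee_pos"],s["ft_force"])
if s["finger_gap"]>.012:
    move_l([.4606,-.3211,.17],.15);hold(.1);s=state();print(s["finger_gap"],s["ft_force"],s["moment"])
    # frame diag dir yaw 177.3; stand 0.11 m beyond final grip point
    move_to([.55,.02,.16],quat(-2.7));hold(.3)
    w=get_image("wrist");pickle.dump(w,open("w3.pkl","wb"));cv2.imwrite("pics/w3.png",w["frame"])
    s=state();print(s["time"],s["ee_pos"],s["ee_rot"],s["finger_gap"],s["ft_force"])
```

```text
6.6333 0.01562763062368882 29.999997317790985 [ 0.46056655 -0.32093565  0.04097064] [-0.70332557  1.17410071  0.16781856]
0.015842499986403663 [-0.52568815 -0.60100336 -3.66983451] [-0.05156251  0.15624063  0.00946807]
9.4167 [0.5500256  0.01940977 0.15999107] [ 2.13150843e-07  9.99711150e-01 -2.40336613e-02 -1.29802986e-05] 0.016336946270451687 [-0.05360322 -0.54191541 -3.50083203]
```

View pics/w3.png

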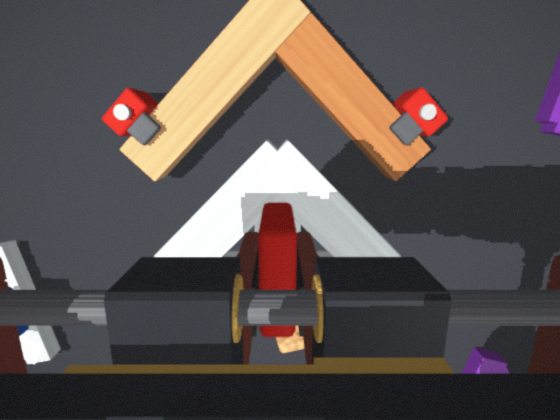

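The square hangs level in the grip with its apex near (277,140). The frame's inside corner is near (277,55), directly ahead and nearly parallel. Now I'll fit both in the same wrist image.

Run:
```python
from h import *;import pickle
w=pickle.load(open("w3.pkl","rb"))
def ax(d): a=np.radians(d);x=np.array([np.cos(a),np.sin(a)]);return x,np.array([-x[1],x[0]])
for z in(.135,.137,.139):
    g=onplane(w,(277,133),z);x,y=ax(132.3);print("sq",z,g,corner(w,z,g,g+.075*x,g+.075*y,-1,1,rng=.006,n=3))
g=onplane(w,(277,55),.028);print(g)
x,y=ax(132.3);print("fr",corner(w,.028,g,g+.14*x,g+.14*y,1,-1,rng=.006,n=3))
d=w["depth"];W=world(w);print("leg top z",[W[r,c,2] for r,c in((190,240),(185,277),(230,190),(230,370))], "rail z",W[100,215,2],W[120,360,2])
```

```text
sq 0.135 [0.61117431 0.0151977 ] (array([0.61348367, 0.01517672]), np.float64(132.21607119949516), np.float64(132.2374651853444), np.float64(1.6797373849963826e-05), np.float64(2.0239012924971878e-05))
sq 0.137 [0.61122885 0.01519315] (array([0.61350669, 0.01518291]), np.float64(132.22326869015143), np.float64(132.2662783356229), np.float64(1.6271163477910022e-05), np.float64(2.3133678508119315e-05))
sq 0.139 [0.61128339 0.0151886 ] (array([0.61353419, 0.01517492]), np.float64(132.22311385412667), np.float64(132.26113619114452), np.float64(1.4520161784048469e-05), np.float64(2.460354261760167e-05))
[0.66966744 0.01245657]
fr (array([0.67245518, 0.01500717]), np.float64(132.44681051614052), np.float64(133.42348759314666), np.float64(4.4730588521058046e-05), np.float64(0.0005699005165231696))
leg top z [np.float64(0.1377378565833741), np.float64(0.1376731470924501), np.float64(0.13805897764565184), np.float64(0.1380458263860101)] rail z 0.029154622816187192 0.028601475727828007
```

The square's fit is clean. The dark rail's edge is noisy, and the inner face itself may be visible, so I'll look at a crop with the fitted corner overlaid before trusting it.

Run:
```python
from h import *;import pickle
w=pickle.load(open("w3.pkl","rb"));W=world(w)
x0,y0=140,0;v=cv2.resize(w["frame"][0:185,x0:440],None,fx=2.6,fy=2.6,interpolation=cv2.INTER_CUBIC)
F=np.array([.67246,.01501]);a=np.radians(132.4);x=np.array([np.cos(a),np.sin(a)]);y=np.array([-x[1],x[0]])
for z,c in((.028,(0,255,0)),(0,(255,255,0))):
    P=proj(w,[np.r_[F+k,z] for k in(.15*x,0*x,.15*y)]);P=(P-[x0,y0]+.5)*2.6
    cv2.polylines(v,[P.round().astype(int)],False,c,1)
cv2.imwrite("pics/c3.png",v)
# depth: height profile across each inner face (world, relative F)
R=np.stack([x,y]);L=(W[...,:2]-F)@R.T
for n,i,j in(("a",0,1),("b",1,0)):
    m=(L[...,i]>.03)&(L[...,i]<.10)&(abs(L[...,j])<.02)&(w["depth"]>0)&(W[...,2]<.05)
    l,z=L[m][:,j],W[m][:,2];f=(z>.006)&(z<.022);t=z>.026
    print(n,"face pts",f.sum(),np.median(l[f]),"top max",np.percentile(l[t],[98,99.5]))
```

```text
a face pts 205 0.000537291810812021 top max [0.00045233 0.000647  ]
b face pts 188 -0.0005579013212609795 top max [-0.00063277 -0.00042744]
```

View pics/c3.png

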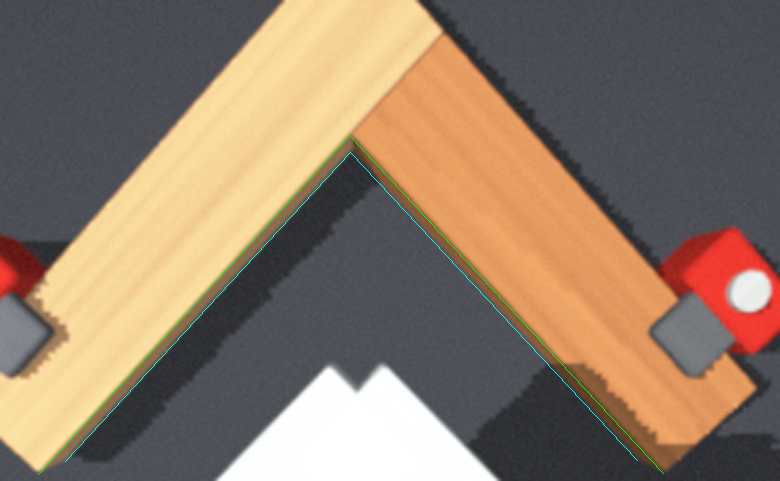

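The overlay lies on the top edges. The dark rail's face is about 0.6 mm further out, and I've corrected for that. Next: lower the square 20 mm short of the corner, slide in at near-bench height, and press under force feedback on each frame axis.

```bash
cat > press.py <<'E'
from bench import *;from h import *
a=np.radians(132.4);ex=np.array([np.cos(a),np.sin(a)]);ey=np.array([-ex[1],ex[0]]);R=np.stack([ex,ey])
q=quat(-2.55);tgt=np.array([.6729,.0146])-[.0635,-.0042]
start=tgt+R.T@[.014,.014]
move_l([.57,.0205,.14],.2,q);move_l([*start,.06],.2)
move_l([*start,.0425],.06);hold(.25)
b=R@np.array(state()["ft_force"])[:2];print("t",state()["time"],"base",b,state()["ft_force"])
c=tgt+R.T@[.003,.003];move_l([*c,.0418],.06);hold(.15)
def F(): return R@np.array(state()["ft_force"])[:2]-b
log=[];held=0
for i in range(40):
    f=F();log.append(np.r_[(R@(c-tgt))*1e3,f,state()["ft_force"][2]].round(1).tolist())
    if f.min()>6: break
    d=np.where(f<6,-.0006,0)+np.where(f>15,.0004,0)
    c=c+R.T@d;move_l([*c,.0418],.02);hold(.06)
print(*log[::2],log[-1],sep="\n")
for k in range(5): hold(.3);print(F().round(1),state()["ft_force"].__getitem__(2))
s=state();print(s["time"],s["ee_pos"],s["finger_gap"],c)
np.save("c.npy",c)
E
python3 press.py
```

```text
t 10.9583 base [0.42001924 0.34332682] [-0.5367515   0.07865935 -2.99072488]
[3.0, 3.0, -0.7, 0.5, -2.5]
[1.8, 1.8, -0.1, -0.6, -2.8]
[0.6, 0.6, -0.2, -1.1, -3.4]
[-0.6, -0.6, 1.8, 4.1, -1.5]
[-1.8, -1.2, 6.5, 7.2, 1.0]
[-1.8, -1.2, 6.5, 7.2, 1.0]
[5.3 6.4] 1.6077339296624622
[5.9 7. ] 1.4542189512336585
[6.  6.7] 1.8310640064347408
[6.6 7.7] 1.569714699268634
[5.8 7.5] 0.808090425486091
15.4833 [0.60949207 0.01844432 0.04149599] 0.015963278223438876 [0.61149989 0.01827994]
```

Contact on both faces at once: about 6 N and 7 N, steady for 1.5 s. Now I'll settle it onto the bench, ease the pressure, release, lift straight up, and look.

Run:
```python
from bench import *;from h import *;import pickle
c=np.load("c.npy");a=np.radians(132.4);ex=np.array([np.cos(a),np.sin(a)]);R=np.stack([ex,[-ex[1],ex[0]]])
move_l([*c,.0408],.02);hold(.4);print(state()["ft_force"],state()["ee_pos"])
c2=c+R.T@[.0008,.0008];move_l([*c2,.0408],.02);hold(.2);print(state()["ft_force"])
gripper_open();hold(.2);s=state();print(s["finger_gap"],s["ft_force"])
move_l([*c2,.15],.12);move_l([.55,.02,.18],.2);hold(.3)
w=get_image("wrist");pickle.dump(w,open("w4.pkl","wb"))
F=np.array([.6729,.0146])
x,y=R
print("sq",corner(w,.018,F,F+.11*x,F+.11*y,-1,1,rng=.005))
W=world(w);L=(W[...,:2]-F)@R.T
for n,i,j in(("leg x",0,1),("leg y",1,0)):
    m=(L[...,i]>.03)&(L[...,i]<.10)&(L[...,j]>.004)&(L[...,j]<.022);print(n,"top z",np.percentile(W[m][:,2],[10,50,90]))
cv2.imwrite("pics/w4.png",cv2.resize(w["frame"][0:300,90:470],None,fx=2,fy=2,interpolation=cv2.INTER_CUBIC))
print(state()["time"])
```

```text
[-10.85437383   0.11746307   4.55965476] [0.6094772  0.01841637 0.04124757]
[-7.01223034  0.53750029  0.88668495]
0.08778448002433832 [-0.22822455  0.08886726  0.31757303]
sq (array([0.66975505, 0.01205121]), np.float64(132.20350643149965), np.float64(132.20924609307505), np.float64(0.00045381038975578214), np.float64(3.795461179068038e-05))
leg x top z [0.01818556 0.01912363 0.02005709]
leg y top z [0.01816921 0.01909847 0.02001782]
19.85
```

View pics/w4.png

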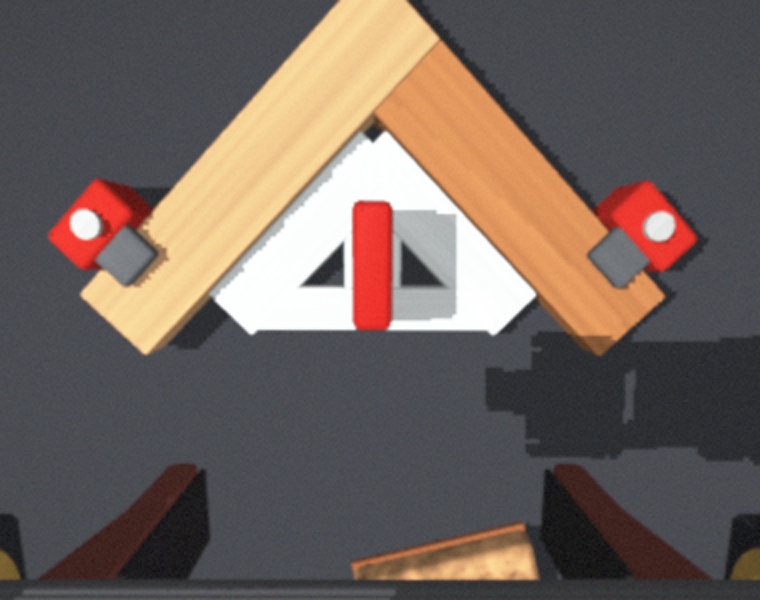

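The picture shows the square flat, with its top at 18–20 mm on both legs. Both checking edges lie along the rails with no visible gap; the grey strip by the pale rail is its shadow on the leg. The gripper is clear of everything.

```bash
python3 -c "
from bench import *
print(job_done())"
```

```text
the job is handed in; nothing more can be done
None
```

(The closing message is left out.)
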